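# Pin the loaded parts scale

## Task

Lock the sprung parts scale for inspection: first stand the larger of the two check weights upright in the centre of the scale's pan and let go of it, so that the pan sinks to its stop and the bushing on the pan's carriage comes into line with the bushing on the fixed post. Then take the locking pin from its rest by the square grip and thread it, tip first, through the bushing on the post and on through the one on the carriage until its tip stands clear out of the far side. Finish while holding the pin there by its grip, spanning both bushings without bearing hard on them; leave the small weight, the multimeter and the bottles where they are.

Things in the scene. Friction and masses are not known exactly. Their poses are not given: they have to be found in the camera images.
- scale: The scale, bolted to the bench: grey base plate 230 (x) x 100 (y) x 12 mm; origin under the plate's centre, z up. Its x axis is the direction in which the pin is threaded: along it stand first the fixed post (at x = -95 mm), then the carriage's bushing block (x = -35 mm), then the round pan (centre x = +60 mm).
- first_bore (a point): Centre of the bore in the fixed post's bushing block, 95 mm above the bench, axes those of the scale. Bore along x, 15 mm diameter with 2 mm chamfers, block 20 mm long along x, 44 mm wide, its top 20 mm above the bore's axis.
- second_bore (a point): Centre of the like bore (15 mm diameter, chamfered, block of the same size) on the sprung carriage, 60 mm farther along the scale's x; axes those of the scale. 109 mm above the bench when the pan is up, 95 mm (in line with the first bore) when the pan is at its lower stop.
- carriage (a joint): Downward travel of the pan with its carriage (m): 0 up, 0.014 at the lower stop. Spring: starts to sink under about 1.6 N, is at the stop under about 3.7 N or more; the larger weight holds it there, the smaller one does not.
- pan_centre (a point): Centre of the flat top of the round steel pan (100 mm diameter, engraved ring of 63 mm diameter round the centre). 84 mm above the bench when up, 70 mm when at the stop; axes those of the scale.
- check_weight: The larger check weight, turned steel, loose, about 0.7 kg: round body 52 mm diameter and 40 mm high, neck 16 mm, above it a knob 24 mm diameter from 55 to 70 mm above its underside. Origin at the centre of the underside, z up.
- small_weight: The smaller check weight (bystander, loose): body 32 mm diameter, whole height 46 mm. Origin at the centre of the underside.
- pin_rest: Rest for the pin, fixed to the bench: black base 90 (x) x 44 x 8 mm with two V saddles at x = -30 and +30 mm, 10 mm thick, open upward, V walls up to 51 mm high. Origin under its centre; the pin lies in the saddles along x, its square grip overhanging the rest's -x end.
- pin: The steel locking pin, loose, about 0.12 kg, lying level with its axis about 46 mm above the bench. Origin on its axis in the middle of the square grip; x along the axis to the tip. From x = -25 to +25 mm the grip, 14 x 14 mm square; then a collar 26 mm diameter, 5 mm thick; then a shank of 12 mm diameter and 110 mm length, the last 10 mm tapered to 5 mm.
- pin_tip (a point): The end of the pin's tapered tip, 140 mm from the pin's origin; axes those of the pin.
- pin_shoulder (a point): Point on the pin's axis at the front face of the collar, 30 mm from the pin's origin; axes those of the pin.
- multimeter: Hand multimeter lying on its back (bystander, loose), 132 x 68 x 40 mm; origin under its centre.
- flux_bottle: Small white bottle with a red nozzle (bystander, loose), 36 mm diameter, 108 mm high; origin under its centre.
Not all that is in view belongs to the job. Leave any blue or yellow look-alike of the check_weight alone.

How it is judged:
On the way, in this order (a step that is already met when the one before it is completed fails the run):
1. the larger check weight stands centred on the pan, let go, and the pan is down at its stop (horizontal distance between check_weight and pan_centre below 0.01 m and z of check_weight in the frame of pan_centre between -0.004 and 0.004 m and angle between check_weight's own z axis and vertical below 0.1 rad and value of joint carriage above 0.0125 m and contact force between each of the arm, the fingers and check_weight below 0.1 N and contact force between each of the arm, the fingers and scale below 0.5 N), for 0.3 s.
2. the pin's tip has come through the first bushing, on the post (x of pin_tip in the frame of first_bore above 0.008 m and y of pin_tip in the frame of first_bore between -0.006 and 0.006 m and z of pin_tip in the frame of first_bore between -0.006 and 0.006 m), for 0.05 s.
At the end, for the whole second after the job is handed in: Larger weight upright, untouched, within 10 mm of the pan centre, pan over 12.5 mm down; pin through both bores, tip at least 3 mm out of the second block, collar not in the first; fingers grip it (over 2 N), it is still, presses on the scale under 15 N; arm touches neither scale nor weight (all of step 1 and x of pin_tip in the frame of second_bore above 0.013 m and y of pin_tip in the frame of second_bore between -0.005 and 0.005 m and z of pin_tip in the frame of second_bore between -0.005 and 0.005 m and x of pin_shoulder in the frame of first_bore below -0.0085 m and y of pin_shoulder in the frame of first_bore between -0.005 and 0.005 m and z of pin_shoulder in the frame of first_bore between -0.005 and 0.005 m and angle between the x axis of pin and the x axis of scale, either way round below 0.08 rad and contact force between the fingers and pin above 2 N and contact force between pin and scale below 15 N and linear speed of pin below 0.02 m/s); the arm keeps its last pose, push and grip.
It fails at once if the small weight, the multimeter or the bottle is moved more than 30 mm (distance of any of small_weight, multimeter, flux_bottle from where it was at the start of the episode above 0.03 m).
It also fails if it takes over 58 s, if anything falls off the work surface, if the arm or the gripper's body presses on something with over 40 N, if the wrist force passes 120 N, or if a joint passes its speed limit or range.

## Robot

A 7-joint arm with a two-finger parallel gripper is mounted at the origin on a cart in front of the work surface, level with it; the furniture and walls round the work are solid. World frame = base frame: x ahead of the robot, y to its left, z up, the work surface at z = 0. Lengths are in m, angles in rad, forces in N, time in s.
With the tool pointing down it reaches from about 0.425 to 0.8 m from the base axis. Payload 8.3 kg.
Tool frame: the origin (TCP) lies on the centre line of the jaws, within the pads' length; the fingertips stand 19 mm ahead of it and the grasp point (between the pads) is the TCP; z points along the fingers, y is the line along which they close (so a half turn about z gives the same grasp; the last joint's range is limited). The gripper opens to 85 mm and grips with 20 to 120 N. Pads are 22 mm wide; open, the fingers measure 114 mm over their backs; the gripper's body (76 mm by 85 mm) begins 54 mm behind the grasp point. The pads swing forward as they close: fully open they stand 13 mm farther back than shut.
Start: joints at [-1.336, 0.383, 0.016, 1.37, -0.006, 1.388, -0.046], TCP at [0.183, 0.597, 0.25] pointing down, gripper open.
Joint ranges: [-2.95, 2.95], [-0.25, 2.06], [-1.52, 1.56], [0.18, 2.33], [-1.44, 4.58], [0.02, 2.06], [-3.01, 3.01]. Speed limits (rad/s): [2.39, 2.39, 3.01, 3.01, 3.14, 3.14, 3.14].

## Interface

Orientations are given as a unit quaternion [x, y, z, w].
In Python, from bench import r gives the robot as it stands. Calls block until the motion is done:
- r.reach(position, orientation): joint-space move of the TCP to a pose.
- r.servo_line(position, feed=0.15, rotation=None): straight line of the TCP; rotation=None keeps the orientation; feed is the mean speed in m/s.
- r.set_joints(angles): joint-space move.
- r.command_gripper(opening, effort=None): opening from 0.0 (shut) to 1.0 (fully open); effort is the grip in N (None keeps the last); returns when the fingers have stopped.
- r.sleep(seconds).
- r.inverse_kinematics(position, orientation): joint angles nearest the present ones, or None.
- r.get_obs(): the state.
- r.capture(name): name is "side" or "top" or "wrist"; returns the picture (384x512x3 uint8, red, green, blue); there is no depth.
- r.camera_params(name): a dict with "K" (3x3 intrinsics, pixels), "R" (3x3) and "t" (3): a world point X has camera coordinates R X + t. Camera axes: x right, y down, z forward; pixel columns grow to the right and rows downward; lengths in m; the calibration is good to about 2 mm. The wrist camera is an equidistant fisheye: a pixel r from the principal point sees the ray r / f radians off the axis. A picture is of the moment at which its call begins: read the wrist's pose just before it. camera_params takes no time and is no camera call; for the wrist camera it gives the pose at the moment of the call.
A pose or a line that the arm cannot do raises r.Unreachable and nothing moves.
- r.job_done(): hands the job in; it is judged then, once.
The state is a dict: "time": time; "q": joint angles; "joint_velocities": joint speeds; "effort": joint torques, N m; "eef_pos": TCP position; "tool_rot": TCP orientation; "ft_force": force on the tool from outside, world axes, zero at the start; "wrist_torque": the same for the moment, N m; "opening": opening from 0.0 (shut) to 1.0 (fully open); "gripper_force": force on a finger pad.
Only numpy, scipy, OpenCV 4.12 (cv2) and the standard library are available. Lean on these libraries where they do the work, as an engineer would, in place of code of your own. Each camera call takes 0.05 s, during which the arm holds its last target. There are 200 camera calls.

## Working session

There is one attempt and no reset: what is moved stays moved. The work goes in short steps, each a Python script; the robot and the scene stay as the last script left them, time stands still between calls to the robot, and variables do not carry over. Pictures are saved under pics/ and viewed, at most 10 in all, crops included, and the job is handed in when it is done.

```bash
ls; mkdir -p pics; python3 - <<'E'
from bench import r
import cv2,json
o=r.get_obs(); print(o)
for n in("side","top","wrist"):
    p=r.camera_params(n); print(n,p)
    im=r.capture(n); cv2.imwrite(f"pics/{n}0.png",im[:,:,::-1])
E
```

```text
pics
{'time': 0.0, 'q': array([-1.33589462,  0.38426612,  0.01637396,  1.37113907, -0.00630685,
        1.3881852 , -0.04649936]), 'joint_velocities': array([-0.00110694,  0.00069003, -0.0008411 , -0.00134939, -0.0008999 ,
        0.00101776, -0.0001218 ]), 'effort': array([-2.67183651e-05, -6.27603436e+01,  8.44047032e-01, -3.71807742e+01,
        1.65150175e-02,  1.42915055e-02, -2.11866450e-05]), 'eef_pos': array([0.18321622, 0.59706712, 0.24926822]), 'tool_rot': array([ 1.48319895e-01,  9.88938956e-01, -9.65568141e-04, -1.30216492e-04]), 'ft_force': array([-0.00989609, -0.46717036,  0.35177012]), 'wrist_torque': array([-0.00802513, -0.01280928, -0.00309333]), 'gripper_force': 0.0, 'opening': 1.0008577833513013}
side {'K': array([[437.16068302,   0.        , 253.8332918 ],
       [  0.        , 437.16068302, 186.64510823],
       [  0.        ,   0.        ,   1.        ]]), 'R': array([[ 0.98511631,  0.17156004, -0.01063031],
       [ 0.12068773, -0.73438769, -0.66791406],
       [-0.12239413,  0.65669009, -0.74416248]]), 't': array([-0.55850387,  0.08706809,  1.28898472])}
top {'K': array([[390.41415798,   0.        , 257.47955452],
       [  0.        , 390.41415798, 191.51025669],
       [  0.        ,   0.        ,   1.        ]]), 'R': array([[-0.01703698, -0.99963593, -0.02092267],
       [-0.98669726,  0.02019272, -0.16130954],
       [ 0.1616733 ,  0.01789612, -0.98668205]]), 't': array([0.16207601, 0.5221251 , 1.31103523])}
wrist {'K': array([[297.31863964,   0.        , 253.67274701],
       [  0.        , 297.31863964, 195.34688718],
       [  0.        ,   0.        ,   1.        ]]), 'R': array([[ 0.29324694,  0.95603466, -0.00199079],
       [ 0.91690184, -0.28065273,  0.28376938],
       [ 0.27073465, -0.08503986, -0.95889049]]), 't': array([-0.62330413, -0.03566529,  0.38012749])}
```

View pics/top0.png

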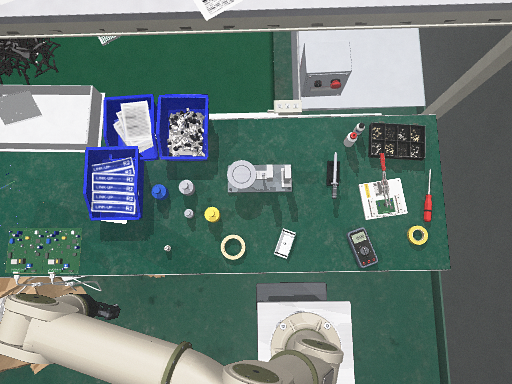

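View pics/side0.png

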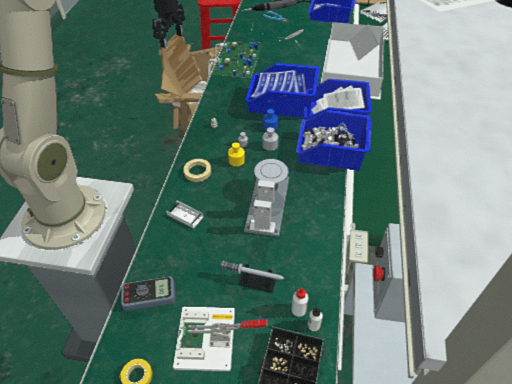

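```bash
python3 - <<'E'
import cv2,numpy as np
t=cv2.imread("pics/top0.png");s=cv2.imread("pics/side0.png");w=cv2.imread("pics/wrist0.png")
cv2.imwrite("pics/c1.png",cv2.resize(t[140:250,150:350],None,fx=4,fy=4,interpolation=cv2.INTER_CUBIC))
cv2.imwrite("pics/c2.png",cv2.resize(s[115:310,180:330],None,fx=3,fy=3,interpolation=cv2.INTER_CUBIC))
E
```

```text
(no output)
```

View pics/c1.png

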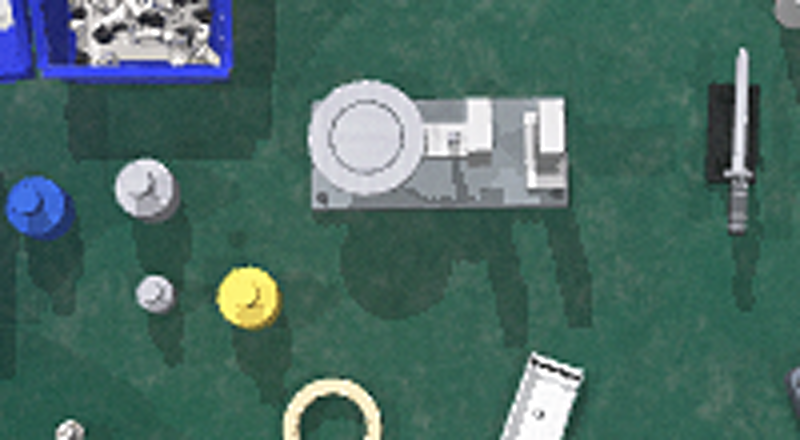

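View pics/c2.png

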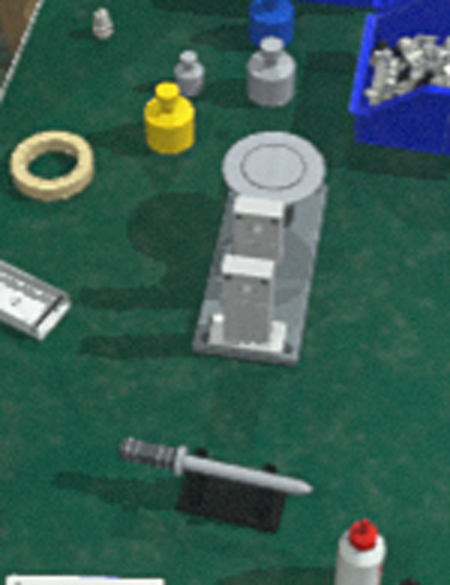

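```bash
cat > h.py <<'E'
from bench import r
import cv2,numpy as np
from scipy.spatial.transform import Rotation as Ro
def ray(n,uv,p=None):
    p=p or r.camera_params(n); K=p["K"]
    d=(np.asarray(uv,float)-K[:2,2])/K[0,0]
    if n=="wrist":
        th=np.linalg.norm(d); v=np.r_[d*np.sin(th)/max(th,1e-9),np.cos(th)]
    else: v=np.r_[d,1]
    return -p["R"].T@p["t"], p["R"].T@v
def plane(n,uv,z,p=None):
    o,d=ray(n,uv,p); return o+d*(z-o[2])/d[2]
def proj(n,X,p=None):
    p=p or r.camera_params(n); c=p["R"]@np.asarray(X,float)+p["t"]
    if n=="wrist":
        h=np.linalg.norm(c[:2]); d=c[:2]/h*np.arctan2(h,c[2])
    else: d=c[:2]/c[2]
    return p["K"][:2,2]+p["K"][0,0]*d
def down(yaw):  # tool z down, tool y axis at angle yaw in world xy
    y=np.array([np.cos(yaw),np.sin(yaw),0]);z=np.array([0,0,-1.]);x=np.cross(y,z)
    return Ro.from_matrix(np.c_[x,y,z]).as_quat()
E
python3 - <<'E'
from h import *
np.set_printoptions(precision=4,suppress=True)
T=lambda u,v:((u+.5)/4-.5+150,(v+.5)/4-.5+140)
S=lambda u,v:((u+.5)/3-.5+180,(v+.5)/3-.5+115)
for nm,a,b,z in [("pan",(366,137),(274,167),.084),("weightknob",(145,184),(271,45),.07),("tip",(742,49),(311,489),.046),("gripend",(737,232),(123,446),.046),("smallknob",(154,291),(188,58),.046),("plate-x+y?",(566,97),None,.012),("plate-x-y",(570,206),(297,360),.012),("plate+x-y",(312,209),None,.012),("plate -x left",None,(193,350),.012),("restcorner",(709,182),None,.008),("restcorner2",(757,182),None,.008),("r3",(709,85),None,.008),("r4",(757,85),None,.008)]:
    print(nm, plane("top",T(*a),z) if a else '', plane("side",S(*b),z) if b else '')
E
```

```text
pan [0.5803 0.206  0.084 ] [0.5838 0.2036 0.084 ]
weightknob [0.5463 0.3967 0.07  ] [0.5518 0.3997 0.07  ]
tip [ 0.6601 -0.1227  0.046 ] [ 0.6638 -0.1238  0.046 ]
gripend [ 0.498  -0.1104  0.046 ] [ 0.5    -0.1091  0.046 ]
smallknob [0.4567 0.3927 0.046 ] [0.4605 0.391  0.046 ]
plate-x+y? [0.6284 0.0304 0.012 ] 
plate-x-y [0.5292 0.0299 0.012 ] [0.6325 0.0289 0.012 ]
plate+x-y [0.5312 0.2591 0.012 ] 
plate -x left  [0.5348 0.0242 0.012 ]
restcorner [ 0.549  -0.0946  0.008 ] 
restcorner2 [ 0.5481 -0.1371  0.008 ] 
r3 [ 0.6375 -0.0986  0.008 ] 
r4 [ 0.6366 -0.1416  0.008 ]
```

```bash
python3 - <<'E'
from h import *
np.set_printoptions(precision=3,suppress=True)
for nm,p,ys in [("w",(.55,.398,.2),(0,np.pi)),("pan",(.582,.205,.15),(0,np.pi)),("pin",(.524,-.1115,.05),(np.radians(85),np.radians(-95))),("fin",(.58,-.1,.095),(0,np.pi))]:
    for y in ys: print(nm,y,r.inverse_kinematics(p,down(y)))
p=r.camera_params("wrist");o=r.get_obs();c=-p["R"].T@p["t"]
M=Ro.from_quat(o["tool_rot"]).as_matrix();print("cam in tool",M.T@(c-o["eef_pos"]),M.T@p["R"].T[:,2])
E
```

```text
w 0 [-0.916  0.545  0.377  1.289 -0.197  1.344 -0.545]
w 3.141592653589793 [-0.619  0.529 -0.083  1.271  0.043  1.343  2.441]
pan 0 [-0.78   0.467  0.532  1.552 -0.249  1.19  -0.203]
pan 3.141592653589793 [-0.465  0.429  0.1    1.536 -0.045  1.179  2.785]
pin 1.4835298641951802 [-0.452  0.478  0.754  1.875 -0.399  0.945  1.968]
pin -1.6580627893946132 [-0.553  0.532  0.897  1.878 -0.5    0.973 -1.09 ]
fin 0 [-0.586  0.61   0.975  1.701 -0.552  1.131  0.549]
fin 3.141592653589793 [-0.746  0.883  1.353  1.706 -0.894  1.317 -2.35 ]
cam in tool [ 0.074 -0.001 -0.124] [-0.284 -0.     0.959]
```

```bash
python3 - <<'E'
from h import *
r.reach((.55,.398,.2),down(0))
p=r.camera_params("wrist"); im=r.capture("wrist")[:,:,::-1]; np.save("wp.npy",p,allow_pickle=True)
cv2.imwrite("pics/w1.png",im)
print(r.get_obs()["time"],r.get_obs()["eef_pos"],[proj("wrist",(.55,.398,z),p) for z in(.07,.04,0)])
E
```

```text
1.75 [0.54839018 0.40033179 0.20019139] [array([257.49715261, 194.38789378]), array([257.12622188, 185.90994894]), array([256.73015789, 176.91009933])]
```

View pics/w1.png

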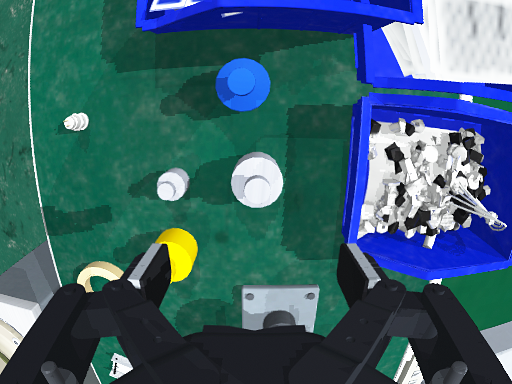

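```bash
python3 - <<'E'
from h import *
p=np.load("wp.npy",allow_pickle=True).item()
im=cv2.imread("pics/w1.png"); hsv=cv2.cvtColor(im,cv2.COLOR_BGR2HSV)
m=((hsv[:,:,1]<50)&(hsv[:,:,2]>110)).astype(np.uint8)
n,l,st,ce=cv2.connectedComponentsWithStats(m); k=l[185,257]; print(st[k],ce[k])
c=cv2.resize(im[140:220,220:300],None,fx=7,fy=7,interpolation=cv2.INTER_CUBIC); cv2.imwrite("pics/w1c.png",c)
g=cv2.cvtColor(c,cv2.COLOR_BGR2GRAY)
for lo,hi in((60,130),(140,215)):
    h=cv2.HoughCircles(g,cv2.HOUGH_GRADIENT,1,20,param1=60,param2=20,minRadius=lo,maxRadius=hi)
    if h is not None:
        for u,v,R in h[0][:4]:
            uv=((u+.5)/7-.5+220,(v+.5)/7-.5+140); print(uv,R/7,plane("wrist",uv,.07,p),plane("wrist",uv,.04,p))
print(plane("wrist",(352,235),.06,p))
E
```

```text
[ 231  152   52   56 2256] [256.48093972 179.82535461]
(np.float32(256.92856), np.float32(190.7857)) 12.971429 [0.54946937 0.40132672 0.07      ] [0.54984066 0.39300104 0.04      ]
(np.float32(257.07144), np.float32(186.2143)) 11.757143 [0.54956551 0.40551991 0.07      ] [0.54994815 0.39768905 0.04      ]
(np.float32(253.35715), np.float32(189.92857)) 17.385714 [0.54629696 0.40210166 0.07      ] [0.5462939  0.39386744 0.04      ]
(np.float32(260.5), np.float32(191.5)) 16.571428 [0.55264643 0.40068256 0.07      ] [0.55339262 0.39228088 0.04      ]
(np.float32(256.64285), np.float32(181.64285)) 26.0 [0.54915836 0.4096773  0.07      ] [0.54949295 0.40233702 0.04      ]
(np.float32(257.5), np.float32(184.5)) 27.771427 [0.54993234 0.40708514 0.07      ] [0.55035826 0.39943897 0.04      ]
(np.float32(257.2143), np.float32(178.5)) 27.157145 [0.54964076 0.41252082 0.07      ] [0.55003227 0.40551607 0.04      ]
(np.float32(254.2143), np.float32(179.7857)) 28.828571 [0.54701323 0.41134828 0.07      ] [0.54709469 0.40420517 0.04      ]
[0.6460017  0.35287435 0.06      ]
```

View pics/w1c.png

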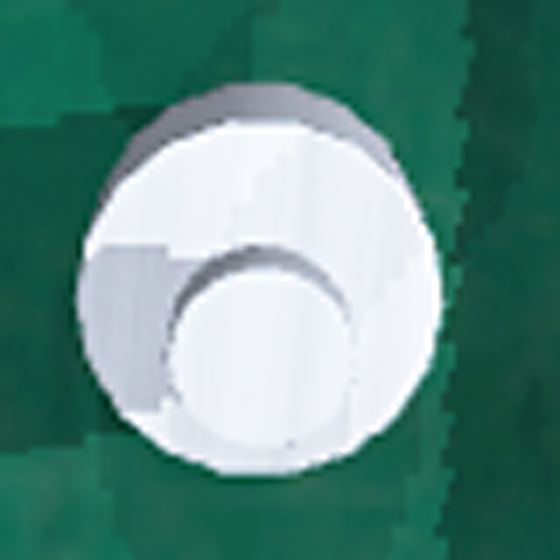

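```bash
python3 - <<'E'
from h import *
r.reach((.58,.09,.25),down(0)); r.sleep(.3)
p=r.camera_params("wrist"); im=r.capture("wrist")[:,:,::-1]; np.save("wp2.npy",p,allow_pickle=True)
cv2.imwrite("pics/w2.png",im)
cv2.imwrite("pics/w2c.png",cv2.resize(im[60:260,150:350],None,fx=3,fy=3,interpolation=cv2.INTER_CUBIC))
print(r.get_obs()["time"],r.get_obs()["eef_pos"],[proj("wrist",x,p) for x in((.582,.205,.084),(.58,.05,.115),(.58,.11,.129))])
E
```

```text
3.2917 [0.5799776  0.09068398 0.24973638] [array([257.89401041,  66.83658675]), array([255.54652659, 232.09739152]), array([255.90312247, 173.02949164])]
```

View pics/w2c.png

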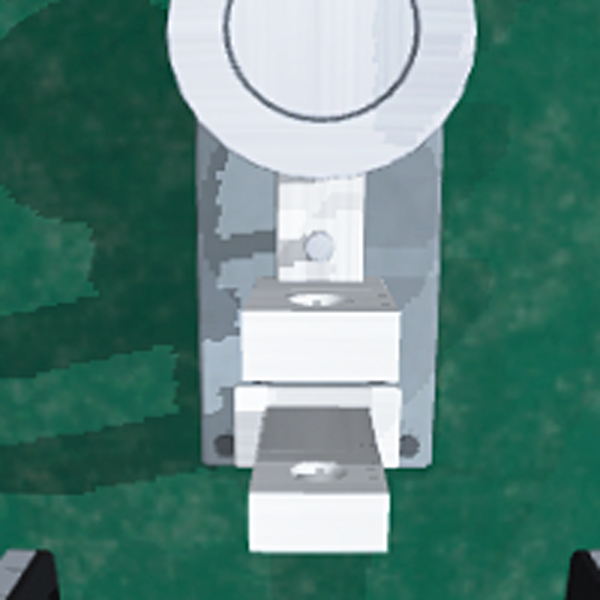

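```bash
python3 - <<'E'
from h import *
np.set_printoptions(precision=4,suppress=True)
p=np.load("wp2.npy",allow_pickle=True).item()
C=lambda u,v:((u+.5)/3-.5+150,(v+.5)/3-.5+60)
P=lambda pts,z:np.array([plane("wrist",C(*q),z,p)[:2] for q in pts])
print("post",P([(249,491),(388,491),(388,551),(249,551)],.115),P([(249,491),(388,491),(388,551),(249,551)],.115).mean(0))
a=P([(241,312),(400,309),(400,381),(242,382)],.129);print("carr",a,a.mean(0))
# pan outline: bright, low-sat above row; fit circle in plane
im=cv2.imread("pics/w2.png");g=cv2.cvtColor(im,cv2.COLOR_BGR2GRAY)
hsv=cv2.cvtColor(im,cv2.COLOR_BGR2HSV)
# outline samples of pan: scan rows for leftmost/rightmost non-green
pts=[]
for v in range(25,92,3):
    row=(hsv[v,:,1]<70)&(hsv[v,:,2]>150); s=np.where(row[195:320])[0]+195
    if len(s)>40: pts+=[(s[0]-.5,v),(s[-1]+.5,v)]
X=np.array([plane("wrist",q,.084,p)[:2] for q in pts])
from scipy.optimize import least_squares
f=least_squares(lambda c:np.hypot(*(X-c[:2]).T)-c[2],[.58,.205,.05],loss="soft_l1",f_scale=.0005);print("pan",f.x,np.abs(f.fun).mean(),len(X))
print("ring bottom",P([(321,121)],.084),"ring L,R",P([(224,28),(420,28)],.084))
pl=P([(203,466),(432,467),(196,130),(443,130)],.012);print("plate",pl)
E
```

```text
post [[0.5585 0.0589]
 [0.602  0.0589]
 [0.6027 0.0381]
 [0.558  0.038 ]] [0.5803 0.0485]
carr [[0.5583 0.118 ]
 [0.6027 0.119 ]
 [0.6032 0.0982]
 [0.5582 0.0978]] [0.5806 0.1083]
pan [0.581  0.2034 0.0495] 0.0002704956036315739 46
ring bottom [[0.5809 0.1724]] ring L,R [[0.5499 0.2032]
 [0.6125 0.2035]]
plate [[0.5309 0.029 ]
 [0.6304 0.0287]
 [0.5315 0.1717]
 [0.6307 0.172 ]]
```

```bash
python3 - <<'E'
from h import *
np.set_printoptions(precision=4,suppress=True)
def st(t): o=r.get_obs(); print(t,round(o["time"],2),o["eef_pos"],o["ft_force"],round(o["opening"],3),o["gripper_force"])
r.command_gripper(.65,60)
r.reach((.5495,.4014,.15),down(0)); r.servo_line((.5495,.4014,.064),.12); r.sleep(.2); st("at")
r.command_gripper(0,60); st("grip")
r.servo_line((.5495,.4014,.2),.15); r.sleep(.2); st("lift")
p=r.camera_params("wrist"); im=r.capture("wrist")[:,:,::-1]; cv2.imwrite("pics/w3.png",im)
o=r.get_obs()["eef_pos"]; print([proj("wrist",o+[0,0,dz],p) for dz in(.006,-.024)])
s=r.capture("side")[:,:,::-1]; cv2.imwrite("pics/s3.png",np.hstack([cv2.resize(im[140:384,130:390],(520,488)),cv2.resize(s[60:183,200:270],(280,488))]))
E
```

```text
at 6.01 [0.55   0.4018 0.0651] [0.8361 0.2736 0.7524] 0.65 0.0
grip 6.41 [0.5502 0.4014 0.0646] [2.2089 0.4624 2.4144] 0.258 58.6331426363904
lift 7.67 [0.5491 0.4011 0.1988] [ 0.0469 -0.3999 -7.8086] 0.255 59.119778341264464
[array([257.8954, 272.5464]), array([257.2423, 244.1864])]
```

View pics/s3.png

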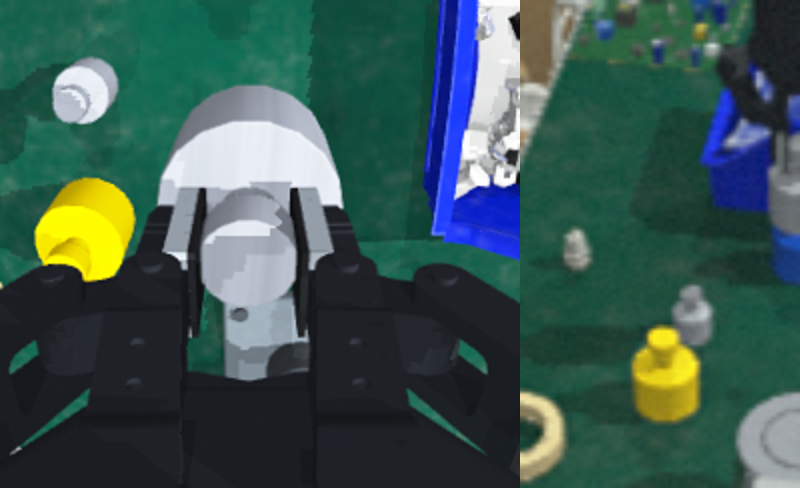

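```bash
python3 - <<'E'
from h import *
np.set_printoptions(precision=4,suppress=True)
def st(t): o=r.get_obs(); print(t,round(o["time"],2),o["eef_pos"],o["ft_force"],round(o["opening"],3),o["gripper_force"])
r.servo_line((.581,.2034,.2),.15); r.servo_line((.581,.2034,.165),.1);st("over")
r.servo_line((.581,.2034,.1365),.05); r.sleep(.4); st("down")
r.command_gripper(.6); r.sleep(.3); st("open")
r.servo_line((.581,.2034,.26),.15); r.sleep(.5); st("up")
p=r.camera_params("wrist"); im=r.capture("wrist")[:,:,::-1]; cv2.imwrite("pics/w4.png",im)
print([proj("wrist",(.581,.2034,z),p) for z in(.14,.11,.07)])
cv2.imwrite("pics/w4c.png",cv2.resize(im[100:280,170:340],None,fx=3,fy=3,interpolation=cv2.INTER_CUBIC))
E
```

```text
over 9.75 [0.5809 0.2037 0.1649] [ 0.0024  0.3388 -7.0712] 0.254 59.1094451607205
down 10.87 [0.5811 0.2034 0.1367] [ 1.0874 -0.4306 -4.1875] 0.258 59.45050590438768
open 11.56 [0.581  0.2034 0.1365] [-0.3294  0.4688 -0.0469] 0.6 0.0
up 13.03 [0.581  0.2034 0.2599] [-0.9498  0.0402 -0.6193] 0.602 0.0
[array([255.7444, 194.9526]), array([255.5185, 186.0587]), array([255.2793, 176.6955])]
```

View pics/w4c.png

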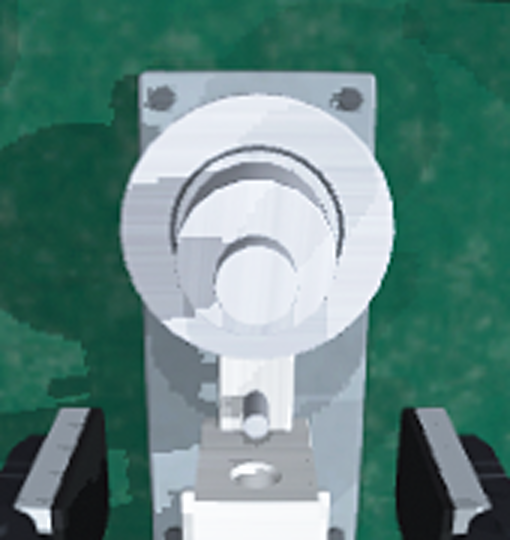

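```bash
python3 - <<'E'
from h import *
np.set_printoptions(precision=4,suppress=True,linewidth=150)
r.command_gripper(.6)
r.reach((.55,-.05,.25),down(np.radians(-50)))
r.reach((.522,-.1115,.2),down(np.radians(-94.6))); r.sleep(.4)
p=r.camera_params("wrist"); im=r.capture("wrist")[:,:,::-1]; cv2.imwrite("pics/w5.png",im); np.save("wp5.npy",p,allow_pickle=True)
o=r.get_obs();print(o["time"],o["eef_pos"])
hsv=cv2.cvtColor(im,cv2.COLOR_BGR2HSV)
xs=np.arange(.48,.68,.004);ys=np.arange(-.15,-.08,.0005)
for x in xs:
    uv=np.array([proj("wrist",(x,y,.046),p) for y in ys],np.float32)
    q=cv2.remap(hsv,uv[None,:,0].copy(),uv[None,:,1].copy(),cv2.INTER_NEAREST)[0]
    m=(q[:,1]<60)&(q[:,2]>110); i=np.where(m)[0]
    print(round(x,3),uv[len(ys)//2].round(),(len(i),ys[i[0]].round(4),ys[i[-1]].round(4),ys[i].mean().round(4)) if len(i) else None,''.join('#' if a else ('g' if b[0]>60 and b[1]>90 and b[0]<90 else '.') for a,b in zip(m[::3],q[::3])))
E
```

```text
15.3917 [ 0.5221 -0.1113  0.2001]
0.48 [260. 224.] None ggggggggggggggggggggggggggggggggggggggggggggggg
0.484 [260. 220.] None ggggggggggggggggggggggggggggggggggggggggggggggg
0.488 [260. 217.] None ggggggggggggggggggggggggggggggggggggggggggggggg
0.492 [259. 213.] None ggggggggggggggggggggggggggggggggggggggggggggggg
0.496 [259. 209.] (19, np.float64(-0.118), np.float64(-0.109), np.float64(-0.1135)) ggggggggggggggggggggg.######..ggggggggggggggggg
0.5 [259. 205.] (28, np.float64(-0.1195), np.float64(-0.106), np.float64(-0.1127)) gggggggggggggggggggg.#########ggggggggggggggggg
0.504 [259. 201.] (27, np.float64(-0.1185), np.float64(-0.1055), np.float64(-0.112)) ggggggggggggggggggggg#########ggggggggggggggggg
0.508 [258. 197.] (28, np.float64(-0.12), np.float64(-0.1065), np.float64(-0.1132)) gggggggggggggggggggg##########ggggggggggggggggg
0.512 [258. 194.] (27, np.float64(-0.119), np.float64(-0.106), np.float64(-0.1125)) gggggggggggggggggggg.#########ggggggggggggggggg
0.516 [258. 190.] (25, np.float64(-0.1195), np.float64(-0.1075), np.float64(-0.1135)) gggggggggggggggggggg.########.ggggggg
[... 4375 characters left out ...]
4(-0.1195), np.float64(-0.1247)) ggggggggggggg.#######gggggggggggggggggggggggggg
0.656 [246.  44.] (18, np.float64(-0.129), np.float64(-0.1205), np.float64(-0.1247)) gggggggggggggg######ggggggggggggggggggggggggggg
0.66 [245.  40.] (13, np.float64(-0.1285), np.float64(-0.1225), np.float64(-0.1255)) ggggggggggggggg####gggggggggggggggggggggggggggg
0.664 [245.  36.] None ggggggggggggggggggggggggggggggggggggggggggggggg
0.668 [245.  32.] None ggggggggggggggggggggggggggggggggggggggggggggggg
0.672 [244.  28.] None ggggggggggggggggggggggggggggggggggggggggggggggg
0.676 [244.  24.] None ggggggggggggggggggggggggggggggggggggggggggggggg
0.68 [244.  20.] None ggggggggggggggggggggggggggggggggggggggggggggggg
```

```bash
cat >> h.py <<'E'
np.set_printoptions(precision=4,suppress=True,linewidth=150)
def st(t): o=r.get_obs(); print(t,round(o["time"],2),o["eef_pos"],o["ft_force"],o["wrist_torque"],round(o["opening"],3),round(o["gripper_force"],1))
def shank(zoff=0.,x0=.040,x1=.115):
    """lateral line of held pin (pin along +y): fit x=a+b*(y-ytcp) on plane z=tcp+zoff"""
    p=r.camera_params("wrist");e=r.get_obs()["eef_pos"];im=r.capture("wrist")[:,:,::-1]
    hsv=cv2.cvtColor(im,cv2.COLOR_BGR2HSV);P=[];xs=np.arange(-.02,.02,.00025)
    for d in np.arange(x0,x1,.003):
        uv=np.array([proj("wrist",(e[0]+x,e[1]+d,e[2]+zoff),p) for x in xs],np.float32)
        if uv[0,1]<1: break
        q=cv2.remap(hsv,uv[None,:,0].copy(),uv[None,:,1].copy(),cv2.INTER_NEAREST)[0]
        i=np.where((q[:,1]<60)&(q[:,2]>110))[0]
        if len(i)>20: P.append((d,e[0]+(xs[i[0]]+xs[i[-1]])/2,(xs[i[-1]]-xs[i[0]])))
    return e,np.array(P),im
E
python3 - <<'E'
from h import *
q=down(np.radians(-95.2)); g=np.array([.5226,-.1130,.046])
r.reach(g+[0,0,.06],q); r.servo_line(g,.1); r.sleep(.4); st("at")
r.command_gripper(0,80); r.sleep(.2); st("grip")
r.servo_line(g+[0,0,.09],.12); st("lift")
r.reach((.56,-.14,.17),down(np.radians(-40)))
r.reach((.5798,-.1215,.14),down(np.radians(-.2)))
r.sleep(.5); st("pre")
e,P,im=shank(); cv2.imwrite("pics/w6.png",im); print(P)
b=np.polyfit(P[:,0],P[:,1],1); print("line",b)
s=r.capture("side")[:,:,::-1]; cv2.imwrite("pics/s6.png",s)
E
```

```text
at 17.01 [ 0.5227 -0.113   0.0462] [-0.1741 -0.0088 -0.0448] [-0.0074  0.015   0.0389] 0.599 0.0
grip 17.63 [ 0.5226 -0.1132  0.046 ] [ 0.2809 -0.6204  0.6821] [-0.1773  0.085  -0.0218] 0.151 77.9
lift 18.53 [ 0.5221 -0.1127  0.1353] [-0.2977 -0.4362 -1.5082] [0.0193 0.0708 0.0204] 0.144 77.9
pre 20.57 [ 0.5798 -0.1215  0.1401] [-0.1705  1.0432 -0.5962] [-0.0702  0.0254  0.0149] 0.145 77.9
[[0.04   0.5783 0.0115]
 [0.043  0.5783 0.0115]
 [0.046  0.5781 0.0115]
 [0.049  0.5781 0.0115]
 [0.052  0.5781 0.0115]
 [0.055  0.5781 0.0115]
 [0.058  0.5781 0.0115]
 [0.061  0.5782 0.0113]
 [0.064  0.5782 0.0113]
 [0.067  0.5784 0.0118]
 [0.07   0.5784 0.0118]
 [0.073  0.5784 0.0118]
 [0.076  0.5784 0.0118]
 [0.079  0.5784 0.0118]
 [0.082  0.5784 0.0118]
 [0.085  0.5784 0.0118]
 [0.088  0.5784 0.0118]
 [0.091  0.5784 0.0118]
 [0.094  0.5784 0.0118]
 [0.097  0.5784 0.0118]
 [0.1    0.5784 0.0118]
 [0.103  0.5784 0.0118]
 [0.106  0.5784 0.0118]
 [0.109  0.5784 0.0118]
 [0.112  0.5797 0.0398]
 [0.115  0.5807 0.0378]]
line [0.0146 0.5773]
```

```bash
python3 - <<'E'
from h import *
r.servo_line((.5798,-.05,.14),.12); r.sleep(.5); st("look")
p=r.camera_params("wrist"); e,P,im=shank(x1=.07); cv2.imwrite("pics/w7.png",im); print(P[:,1])
g=cv2.cvtColor(im,cv2.COLOR_BGR2GRAY); xs=np.arange(.545,.617,.0005)
for y in np.arange(.030,.066,.003):
    uv=np.array([proj("wrist",(x,y,.115),p) for x in xs],np.float32)
    q=cv2.remap(g,uv[None,:,0].copy(),uv[None,:,1].copy(),cv2.INTER_LINEAR)[0]
    i=np.where(q>222)[0]
    print(round(y,3),uv[0].round(),(xs[i[0]].round(4),xs[i[-1]].round(4),((xs[i[0]]+xs[i[-1]])/2).round(4)) if len(i) else '',(q[::4]))
E
```

```text
look 21.93 [ 0.5798 -0.0501  0.14  ] [-0.8032 -1.3564 -1.1194] [-0.0954 -0.0105  0.038 ] 0.147 77.9
[0.578  0.5782 0.578  0.578  0.578  0.578  0.578  0.5782 0.5784 0.5784 0.5784]
0.03 [187.  95.] (np.float64(0.5765), np.float64(0.6), np.float64(0.5882)) [ 53  54  55 126 136  78  75 207 219 219 218 191 191 141 164 202 230 239 239 234 207 243 241 241 232 244 244 243  64 103 148 175  68  70  74  75]
0.033 [187.  89.] (np.float64(0.5595), np.float64(0.6), np.float64(0.5797)) [ 56  56  55 126 132  80  80 211 224 225 184 107 109 103 163 201 230 239 239 234 193  97  97  97  98 248 247 246 104 103 115 175  82  75  74  77]
0.036 [187.  83.] (np.float64(0.5595), np.float64(0.6), np.float64(0.5797)) [ 56  55  58 129 136 136 130 208 183  96  94 108 110 100 162 199 230 238 239 234 197 107 108 107  94  73  76 208 176 174 173 175  75  79  83  81]
0.039 [187.  78.] (np.float64(0.5585), np.float64(0.602), np.float64(0.5802)) [ 63  56  61 126 136 136 135 251 255 255 255 254 254 174 163 198 230 238 239 234 204 249 250 250 251 251 254 254 253 172 175 175  74  90  90  85]
0.042 [187.  72.] (np.float64(0.
[... 1280 characters left out ...]
 169 173 172  75  76  72  78]
0.06 [187.  38.] (np.float64(0.577), np.float64(0.5845), np.float64(0.5807)) [ 54  54  53 129 137 136 186 186 184 187 188 185 166 135 157 191 227 237 205 234 206 155 154 151 175 173 173 173 171 171 173 175  80  76  76  77]
0.063 [187.  32.] (np.float64(0.577), np.float64(0.5845), np.float64(0.5807)) [ 55  55  53 123 136 137 137 136 137 137 137 135 150 129 156 189 226 238 238 233 207 153 156 175 174 174 174 174 171 175 174 173  89  90  81  73]
0.066 [187.  27.] (np.float64(0.577), np.float64(0.5845), np.float64(0.5807)) [ 54  55  55 125 135 135 134 136 137 138 137 124 116 131 156 188 225 238 238 233 207 155 156 152 152 173 172 173 172 172 172 173  97  81  75  72]
```

```bash
cat >> h.py <<'E'
def force(n=8):
    F=[]
    for _ in range(n): F.append(np.r_[r.get_obs()["ft_force"],r.get_obs()["wrist_torque"]]); r.sleep(.03)
    return np.mean(F,0)
E
python3 - <<'E'
from h import *
r.servo_line((.5815,-.125,.14),.15); r.servo_line((.5815,-.125,.095),.12); r.sleep(.5); f0=force(15); np.save("f0.npy",f0); st("pre"); print(f0)
for y in (-.105,-.09,-.078,-.068,-.055):
    r.servo_line((.5815+.0045*(y+.125),y,.095),.06); r.sleep(.15); f=force()-f0; o=r.get_obs()
    print(round(o["time"],2),o["eef_pos"],f)
    if np.linalg.norm(f[:3])>8: break
E
```

```text
pre 24.15 [ 0.5815 -0.125   0.095 ] [ 0.1313 -0.0677 -2.3344] [-0.0851 -0.0038  0.0221] 0.146 77.9
[-0.0261  0.0923 -1.0947 -0.064  -0.0115  0.0028]
25.05 [ 0.5816 -0.1052  0.095 ] [-0.0315 -0.1146 -0.1471  0.0022  0.022  -0.003 ]
25.87 [ 0.5816 -0.0902  0.095 ] [ 0.1468 -0.1079 -0.1196 -0.0042  0.0315 -0.0068]
26.63 [ 0.5817 -0.0782  0.095 ] [ 0.142  -0.2357  0.077  -0.0313  0.0052 -0.0018]
27.37 [ 0.5817 -0.0682  0.095 ] [ 0.203  -0.3655 -0.1421 -0.024   0.0124 -0.0013]
28.15 [ 0.5818 -0.0552  0.095 ] [-0.2189 -0.2296  0.0555 -0.0048  0.0175  0.0088]
```

```bash
python3 - <<'E'
from h import *
f0=np.load("f0.npy")
for y in (-.042,-.032,-.022,-.012,-.005):
    r.servo_line((.5815+.0045*(y+.125),y,.095),.06); r.sleep(.15); f=force()-f0; o=r.get_obs()
    print(round(o["time"],2),o["eef_pos"],f,round(o["opening"],3),o["gripper_force"])
    if np.linalg.norm(f[:3])>8: break
s=r.capture("side")[:,:,::-1]; t=r.capture("top")[:,:,::-1]
cv2.imwrite("pics/f.png",np.hstack([cv2.resize(s[150:250,210:310],(400,400),interpolation=cv2.INTER_CUBIC),cv2.resize(t[140:220,220:300],(400,400),interpolation=cv2.INTER_CUBIC)]))
E
```

```text
28.93 [ 0.5819 -0.0422  0.095 ] [ 0.1962  0.0935 -0.0906 -0.0139  0.0078 -0.0184] 0.144 77.90914535522461
29.67 [ 0.5819 -0.0322  0.095 ] [-0.0443 -0.2519  0.1143 -0.0152  0.0189  0.0083] 0.146 78.0295729637146
30.4 [ 0.582  -0.0222  0.095 ] [-0.0161 -0.1643 -0.3949  0.0017  0.0185 -0.0123] 0.149 78.0975329875946
31.13 [ 0.582  -0.0122  0.095 ] [ 0.2826 -0.1859 -0.0921 -0.0161 -0.007   0.0078] 0.147 78.10783624649048
31.82 [ 0.582  -0.0051  0.095 ] [-0.0626  0.1373 -0.1299  0.0054  0.0145 -0.0215] 0.146 78.11618328094482
```

View pics/f.png

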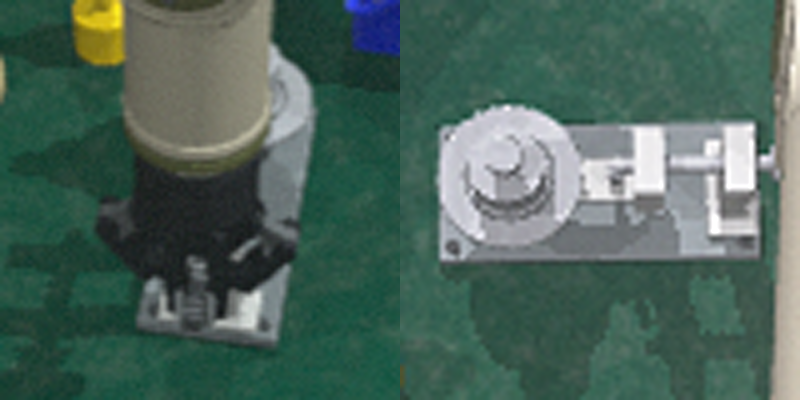

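The right half of the picture (top view) shows the pin running between the post block (738,160) and the carriage block (650,165). The tip is at about (622,170) beyond the carriage block, the collar is outside the post at (768,160), and the weight is centred on the pan.

```bash
python3 - <<'E'
from h import *
r.sleep(.3); st("end"); print(r.job_done())
E
```

```text
end 32.22 [ 0.582 -0.005  0.095] [ 0.9894 -0.3237 -1.1521] [-0.0807  0.0072  0.0498] 0.148 78.1
the job is handed in; nothing more can be done
None
```

I handed the job in at 32.2 s. The larger weight stands centred on the pan with the pan down, and the gripper holds the pin through both bushings with under 0.5 N change in wrist force during threading; the hand-in call returned no verdict.

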